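Gather the bushes in the pouring corner of the parts tray

TASK

Put the stray steel bush that lies on the notebook back into the white parts tray with the other three while the tray still stands flat on the desk. Then take the tray by its bridge handle, lift it well clear of the desk and tilt it until all four bushes have slid together into the corner with the pouring lip. Finish while still holding the tray in the air, clearly tilted and still, the bushes at rest in that corner, and leave the other things on the desk where they are.

Things in the scene. Friction and masses are not known exactly. Their poses are not given: they have to be found in the camera images.
- tray: open white plastic parts tray, loose on the desk, 0.25 to 0.4 kg: outside 210 (its x) x 150 (its y), floor and walls 5 thick, walls 40 high. Origin under the centre of its floor, z up. The corner at tray -x, -y is the pouring corner: walls only 24 high, with a flat ledge jutting out 18 round it. Smooth inside: bushes slide at 8 to 13 degrees, and run along a wall into a corner by 25 degrees
- handle (a point): middle of the bar of the tray's bridge handle, 95 above the tray's underside, over its centre; axes as the tray's. The bar is straight and level along the tray's y, 14 wide (tray x), 18 tall (top 104 above the underside), with a post down to each long wall and 150 free between the posts
- lip_corner (a point): inside bottom corner of the pouring corner, on the tray's inner floor, 5 above the underside, at (-100, -70) mm from the tray's origin; axes as the tray's
- stray: the stray steel bush, 20 dia, 12 high, about 20 g, with a dark bore, lying flat on the notebook; origin under its centre
- notebook: open lab notebook, heavy, does not move: 156 x 214 and 12 thick, white ruled pages; origin under its centre on the desk. Notebook and tray may change sides
- bush1: one of three steel bushes that start inside the tray, away from its pouring corner; the same as the stray one (20 dia, 12 high, about 20 g); origin under its centre
- bush2: one of three steel bushes that start inside the tray, away from its pouring corner; the same as the stray one (20 dia, 12 high, about 20 g); origin under its centre
- bush3: one of three steel bushes that start inside the tray, away from its pouring corner; the same as the stray one (20 dia, 12 high, about 20 g); origin under its centre
- pen: bystander: steel ballpoint pen, 130 long, 11 thick, lying on the desk; origin under its middle
- jar: bystander: capped amber glass sample jar, 44 dia, 75 high; origin under its centre
- dish: bystander: covered glass dish, 54 dia, 12 high; origin under its centre
- brush: bystander: wooden-handled brush 160 long lying on the desk; origin near its middle
- marker: bystander: grey marker pen, 120 long, 16 thick, lying on the desk; origin under its middle

How it is judged:
On the way, in this order (a step that is already met when the one before it is completed fails the run):
1. the stray bush is let go inside the tray, which still stands flat on the desk (x of stray in the frame of tray between -0.1 and 0.1 m and y of stray in the frame of tray between -0.07 and 0.07 m and z of stray in the frame of tray between 0 and 0.03 m and contact force between stray and the fingers below 0.1 N and angle between tray's own z axis and vertical below 0.09 rad and height (world z) of tray below 0.01 m), for 0.2 s.
2. the tray hangs from the gripper, lifted off the desk (height (world z) of lip_corner above 0.04 m and contact force between tray and the fingers above 1 N and height (world z) of tray above 0.045 m), for 0.2 s.
At the end, for the whole second after the job is handed in: Held by the fingers, clear of everything else, the tray is still, tilted over 15 degrees (0.26 rad), its inside pouring corner over 40 mm above the desk; all four bushes rest inside it, untouched by the fingers, their origins within 80 mm of that corner (distance between each of stray, bush1, bush2, bush3 and lip_corner below 0.08 m and x of each of stray, bush1, bush2, bush3 in the frame of tray above -0.1 m and y of each of stray, bush1, bush2, bush3 in the frame of tray above -0.07 m and z of stray in the frame of tray between 0 and 0.03 m and linear speed of each of stray, bush1, bush2, bush3, tray below 0.03 m/s and contact force between each of stray, bush1, bush2, bush3 and the fingers below 0.1 N and z of bush1 in the frame of tray between 0 and 0.03 m and z of bush2 in the frame of tray between 0 and 0.03 m and z of bush3 in the frame of tray between 0 and 0.03 m and angle between tray's own z axis and vertical above 0.26 rad and height (world z) of lip_corner above 0.04 m and contact force between tray and the fingers above 1 N and angular speed of tray below 0.15 rad/s and contact force between tray and notebook below 0.2 N and contact force between tray and pen below 0.2 N and contact force between tray and jar below 0.2 N and contact force between tray and dish below 0.2 N and contact force between tray and brush below 0.2 N and contact force between tray and marker below 0.2 N and height (world z) of tray above 0.06 m); the arm keeps its last pose, push and grip.
It fails at once if a bystander (pen, jar, dish, brush or marker) is moved more than 20 mm (distance of any of pen, jar, dish, brush, marker from where it was at the start of the episode above 0.02 m).
It also fails if it takes over 53 s, if anything falls off the work surface, if the arm or the gripper's body presses on something with over 40 N, if the wrist force passes 120 N, or if a joint passes its speed limit or range.

ROBOT

A 6-joint arm with a two-finger parallel gripper is mounted at the origin on the work surface. World frame = base frame: x ahead of the robot, y to its left, z up, the work surface at z = 0. Lengths are in m, angles in rad, forces in N, time in s.
With the tool pointing down it reaches from about 0.3 to 0.75 m from the base axis. Payload 8.5 kg.
Tool frame: the origin (TCP) lies midway between the tips of the shut fingers; the grasp point (between the pads) lies 19 mm behind it (bot.grasp_offset is the distance from the TCP to the grasp point, in m); z points along the fingers, y is the direction in which the jaws open and shut (so a half turn about z gives the same grasp; the last joint's range is limited). The gripper opens to 88 mm and grips with 3 to 60 N. Pads are 18 mm wide; open, the fingers measure 123 mm over their backs; the gripper's body (75 mm by 187 mm) begins 45 mm behind the grasp point.
Start: joints at [1.128, 0.381, 1.297, -0, 1.464, -0.215], TCP at [0.124, 0.536, 0.239] pointing down, gripper open.
Joint ranges: [-3.11, 3.11], [-0.89, 2.33], [0.22, 2.48], [-1.42, 4.56], [0.17, 2.85], [-2.88, 2.88]. Speed limits (rad/s): [2.39, 2.39, 3.14, 3.14, 3.14, 3.14].

INTERFACE

Orientations are given as a unit quaternion [w, x, y, z].
In Python, from cell import bot, vision gives the robot as it stands. The module is installed in compiled form; this text tells all that it offers.
- The arm moves only by the shell command python3 -m creep 'ROWS' [FORCE]. ROWS is JSON, a list of rows, each a list of 5 numbers: the shift along the tool's x, y, z in units of 25 mm (1.0 is 25 mm), then the turn about the tool's z in units of 8 degrees (1.0 is 8 degrees), then the opening, from -1 (shut) to 1 (fully open). In form: [[dx, dy, dz, roll, claw], ...]. A call has 1 to 12 rows; each row shifts and turns the pose as measured when the row begins, along the tool's axes as they then stand; what a row does not reach is not made up. A row lasts 1/10 s, in which the tool goes at most 50 mm and 8.59 degrees, less where a joint would pass 70% of its speed; a pose out of reach is approached as far as the arm can. A call is refused whole if a number of a shift passes 1 or a number of a turn 1, either way. A call with a gripper value outside its range is refused whole. The fingers move at their own pace and stop on an object; FORCE is the grip in N (left out, the last holds). Time passes only in rows, so rows that do not move let the fingers close. It gives the time, the measured TCP pose, the force and the opening at its end, in the units of the state.
- bot.get_state(): the state, without advancing time (a new reading comes with each control period).
- vision.snapshot(name): name is "side" or "top" or "wrist"; returns the picture (480x640x3 uint8, blue, green, red); there is no depth.
- vision.camera_model(name): a dict with "camera_matrix" (3x3 intrinsics, pixels), "T" (4x4, takes a point from camera to world coordinates); the wrist camera has in their place "hand_eye" (4x4, takes a point from camera to tool coordinates, whose origin is the TCP and whose axes are the flange's). Camera axes: x right, y up, looking along -z (the intrinsics and any distortion apply to the point x, -y, -z); pixel columns grow to the right and rows downward; lengths in m; the calibration is good to about 2 mm. A picture is of the moment at which its call begins: read the wrist's pose just before it. camera_model takes no time and is no camera call.
- bot.sign_off(): hands the job in, once; it reports no verdict.
Trained networks look in the newest picture that a camera, given by its name, has taken for a name from the list of things; names that differ only in an ending like _2 or _b are one class to them, and where a whole thing is asked for, a point or a joint stands for the part that bears it (a point fixed in the world has none). Each returns a list of dicts, best first, with "p" (0 to 1); they miss things now and then, are a little off and sometimes report something else, mostly with a low value. They report only what shows in the picture. A call takes as long as a camera call.
- vision.outline_of(camera, label): "pixels" (480x640 bool, what is visible of it) and "bbox" ([left, top, width, height] in pixels, round what is visible of it).
- vision.pinpoint(camera, label): "uv" ([column, row] in pixels: a listed point, or the origin of a listed thing).
The state is a dict: "time": time; "joint_pos": joint angles; "qvel": joint speeds; "joint_efforts": joint torques, N m; "tool_pos": TCP position; "orientation": TCP orientation; "wrist_force": force on the tool from outside, world axes, zero at the start; "moment": the same for the moment, N m; "opening": finger opening in m.
Only numpy, scipy, OpenCV 4.12 (cv2) and the standard library are available. Lean on these libraries where they do the work, as an engineer would, in place of code of your own. Each camera call takes 0.05 s, during which the arm holds its last target.

## Working session

There is one attempt and no reset: what is moved stays moved. The work goes in short steps, Python scripts to look and compute and a shell command to move; the robot and the scene stay as the last step left them, time stands still between calls to the robot, and variables do not carry over. Pictures are saved under pics/ and viewed, and the job is handed in when it is done.

```bash
mkdir -p pics; ls; python3 - <<'E'
from cell import bot, vision
import cv2
print(bot.get_state()); print([a for a in dir(bot) if a[0]!='_'],[a for a in dir(vision) if a[0]!='_'], bot.grasp_offset)
for n in("top","side","wrist"):
    cv2.imwrite(f"pics/a_{n}.png",vision.snapshot(n)); print(n,vision.camera_model(n))
E
```

```text
pics
{'time': 0.0, 'joint_pos': array([ 1.12772301e+00,  3.81187543e-01,  1.29827077e+00, -3.79384324e-07,
        1.46359880e+00, -2.15284779e-01]), 'qvel': array([-0.0010832 , -0.00261356,  0.0016002 ,  0.0012389 ,  0.00156604,
        0.00069485]), 'joint_efforts': array([-8.63881396e-04, -4.37937820e+01, -2.24557132e+01,  7.13162636e-02,
        3.53042374e-02, -1.13610381e-04]), 'tool_pos': array([0.12407118, 0.53552812, 0.23813894]), 'orientation': array([-2.36525495e-04,  1.13648140e-01,  9.93520792e-01, -6.92972306e-04]), 'wrist_force': array([-0.44858919, -0.18215605,  1.12592152]), 'moment': array([-0.01477416, -0.03503676,  0.02303756]), 'opening': 0.08801759759506961}
['Unreachable', 'get_state', 'grasp_offset', 'sign_off'] ['camera_model', 'outline_of', 'pinpoint', 'snapshot'] 0.0187
top {'camera_matrix': array([[481.00773964,   0.        , 322.11727049],
       [  0.        , 481.00773964, 246.09160264],
       [  0.        ,   0.        ,   1.        ]]), 'T': array([[-0.00962521,  0.98764476, -0.15641351,  0.36326947],
       [-0.99991354, -0.0109079 , -0.00734428, -0
[... 397 characters left out ...]
94, -0.69902352,  0.67502435,  0.7500369 ],
       [ 0.00125655,  0.69443035,  0.71955883,  0.87928779],
       [ 0.        ,  0.        ,  0.        ,  1.        ]])}
wrist {'camera_matrix': array([[384.03248503,   0.        , 328.13448639],
       [  0.        , 384.03248503, 240.47730339],
       [  0.        ,   0.        ,   1.        ]]), 'hand_eye': array([[-4.96015123e-04,  9.49683766e-01,  3.13209991e-01,
         8.18993910e-02],
       [ 9.99999106e-01,  8.20579770e-05,  1.33484104e-03,
         2.39242934e-04],
       [ 1.24197549e-03,  3.13210373e-01, -9.49682958e-01,
        -1.46287583e-01],
       [ 0.00000000e+00,  0.00000000e+00,  0.00000000e+00,
         1.00000000e+00]])}
```

View pics/a_top.png

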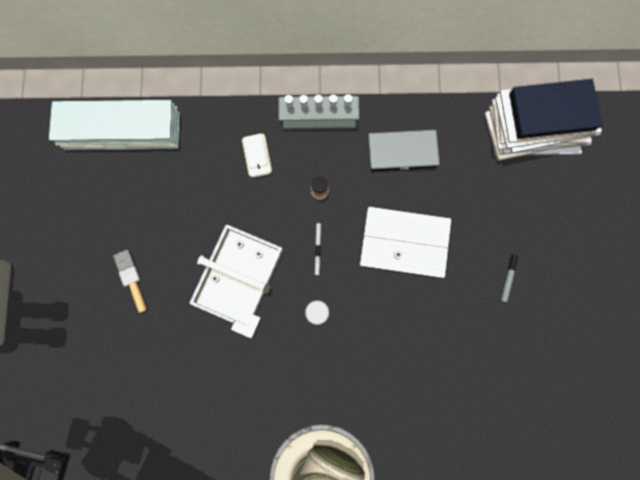

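View pics/a_side.png

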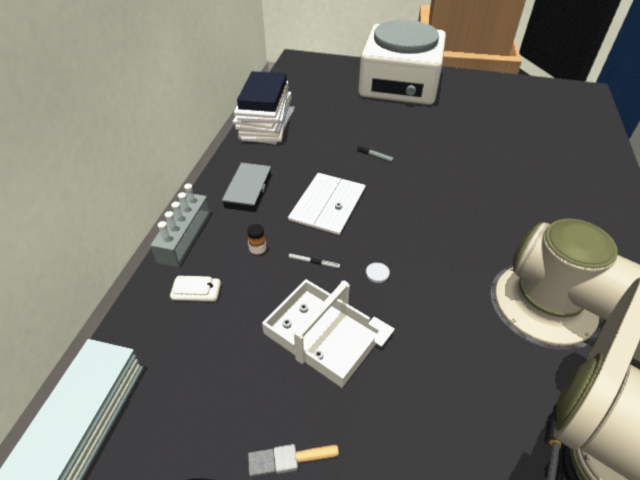

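```bash
cat > h.py <<'E'
from cell import bot, vision
import numpy as np
from scipy.spatial.transform import Rotation as R
def Rq(q): return R.from_quat([q[1],q[2],q[3],q[0]])
def camT(n):
    m=vision.camera_model(n)
    if n!='wrist': return m['camera_matrix'],m['T']
    s=bot.get_state(); T=np.eye(4); T[:3,:3]=Rq(s['orientation']).as_matrix(); T[:3,3]=s['tool_pos']
    return m['camera_matrix'],T@m['hand_eye']
def ray(n,uv,z,K=None,T=None):
    if K is None: K,T=camT(n)
    d=np.array([(uv[0]-K[0,2])/K[0,0],-(uv[1]-K[1,2])/K[1,1],-1.])
    d=T[:3,:3]@d; o=T[:3,3]; return o+d*(z-o[2])/d[2]
def proj(n,p):
    K,T=camT(n); c=T[:3,:3].T@(np.asarray(p)-T[:3,3]); return np.array([K[0,2]-K[0,0]*c[0]/c[2],K[1,2]+K[1,1]*c[1]/c[2]])
def tri(obs): # obs: list (name,uv)
    A=np.zeros((3,3));b=np.zeros(3)
    for n,uv in obs:
        K,T=camT(n); d=np.array([(uv[0]-K[0,2])/K[0,0],-(uv[1]-K[1,2])/K[1,1],-1.]); d=T[:3,:3]@d; d/=np.linalg.norm(d)
        P=np.eye(3)-np.outer(d,d); A+=P; b+=P@T[:3,3]
    return np.linalg.solve(A,b)
E
python3 - <<'E'
from h import *
H=dict(tray=0,handle=.095,lip_corner=.005,stray=.012,notebook=0,bush1=.005,pen=0,jar=0,dish=0,brush=0,marker=0)
for n in("top","side"):
    for l,z in H.items():
        r=vision.pinpoint(n,l)
        print(n,l,[(np.round(a['uv'],1).tolist(),round(a['p'],2),ray(n,a['uv'],z)[:2].round(4).tolist()) for a in r[:4]])
print(bot.get_state()['time'])
E
```

```text
top tray [([238.9, 277.8], 0.96, [0.4758, 0.2042]), ([315.3, 190.4], 0.35, [0.7003, 0.0103])]
top handle [([231.5, 270.9], 0.89, [0.4832, 0.2044])]
top lip_corner [([249.1, 326.9], 0.7, [0.3537, 0.176])]
top stray [([393.0, 251.9], 0.55, [0.5357, -0.1835])]
top notebook [([405.8, 241.1], 0.98, [0.5647, -0.2185]), ([215.0, 277.8], 0.75, [0.4764, 0.2644])]
top bush1 [([241.5, 245.2], 0.55, [0.558, 0.1981]), ([215.3, 280.1], 0.55, [0.4702, 0.2624]), ([258.7, 250.0], 0.45, [0.5452, 0.1544])]
top pen [([316.2, 248.7], 0.59, [0.5477, 0.0091])]
top jar [([316.6, 192.8], 0.71, [0.6938, 0.0069]), ([510.1, 282.7], 0.26, [0.4564, -0.4749])]
top dish [([319.9, 315.9], 0.84, [0.3789, 0.0012])]
top brush [([134.0, 281.0], 0.7, [0.4705, 0.4686]), ([314.6, 250.0], 0.34, [0.5444, 0.0132])]
top marker [([510.0, 279.0], 0.75, [0.4657, -0.4753]), ([232.1, 273.3], 0.38, [0.4873, 0.2215]), ([260.0, 251.8], 0.23, [0.5413, 0.1517])]
side tray [([322.8, 333.9], 0.64, [0.4798, 0.2034])]
side handle [([323.5, 310.6], 0.85, [0.4779, 0.2086])]
side lip_corner [([375.8, 331.0], 0.55, [0.3683, 0.1719])]
side stray [([337.5, 207.4], 0.64, [0.5318, -0.1932]), ([328.0, 204.6], 0.64, [0.5598, -0.1982]), ([287.3, 324.0], 0.55, [0.5595, 0.2048])]
side notebook [([329.2, 202.9], 0.74, [0.5609, -0.2192])]
side bush1 [([326.9, 206.9], 0.7, [0.5623, -0.1958]), ([286.1, 323.6], 0.64, [0.564, 0.2]), ([301.3, 306.9], 0.56, [0.5431, 0.1485]), ([320.2, 356.5], 0.45, [0.4718, 0.2612])]
side pen [([315.4, 262.6], 0.55, [0.5451, 0.0069])]
side jar [([260.4, 251.5], 0.96, [0.6902, 0.0037]), ([377.4, 274.0], 0.65, [0.3894, 0.0068])]
side dish [([378.1, 277.7], 0.84, [0.386, 0.0179])]
side brush [([293.7, 458.3], 0.67, [0.471, 0.4688])]
side marker [([373.9, 158.5], 0.7, [0.4708, -0.4563]), ([302.5, 307.1], 0.32, [0.5413, 0.145])]
1.25
```

```bash
python3 - <<'E'
import cv2
from h import *
im=cv2.imread('pics/a_top.png')[210:350,180:290]
def draw(px,py,th):
    im=cv2.imread('pics/a_top.png'); S=5
    c=cv2.resize(im[210:350,170:300],None,fx=4.5,fy=4.5,interpolation=cv2.INTER_CUBIC); 
    Rm=np.array([[np.cos(th),-np.sin(th)],[np.sin(th),np.cos(th)]])
    def P(x,y,z):
        w=Rm@[x,y]+[px,py]; u=proj('top',[*w,z]); return tuple(((u-[170,210]+.5)*4.5-.5).astype(int))
    for z,q,col in((.04,[(.105,.075),(-.105,.075),(-.105,-.075),(.105,-.075)],(0,0,255)),(.104,[(.007,.075),(-.007,.075),(-.007,-.075),(.007,-.075)],(0,200,0)),(.005,[(.1,.07),(-.1,.07),(-.1,-.07),(.1,-.07)],(255,0,0))):
        cv2.polylines(c,[np.array([P(*a,z) for a in q])],True,col,1)
    return c
cv2.imwrite('pics/b_fit.png',draw(.4775,.204,np.radians(-20)))
E
```

```text
(no output)
```

View pics/b_fit.png

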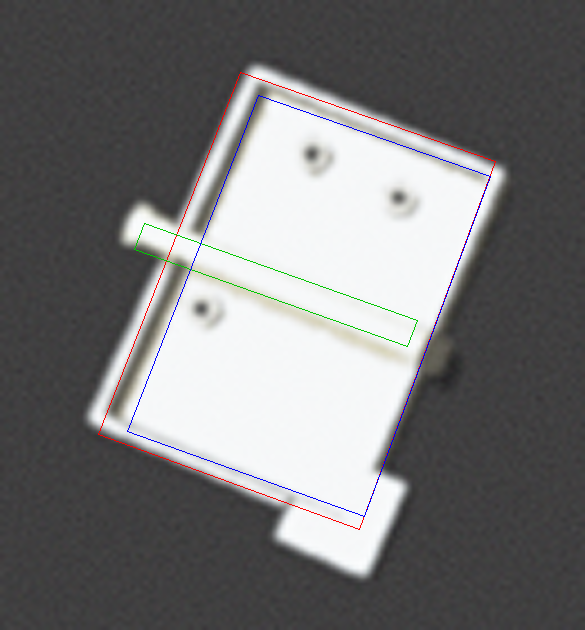

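```bash
python3 - <<'E'
import cv2
from h import *
def draw(n,px,py,th,x0,y0,w,h):
    im=cv2.imread(f'pics/a_{n}.png')
    c=cv2.resize(im[y0:y0+h,x0:x0+w],None,fx=4,fy=4,interpolation=cv2.INTER_CUBIC)
    Rm=np.array([[np.cos(th),-np.sin(th)],[np.sin(th),np.cos(th)]])
    def P(x,y,z):
        w=Rm@[x,y]+[px,py]; u=proj(n,[*w,z]); return tuple(((u-[x0,y0]+.5)*4-.5).astype(int))
    for z,q,col in((.04,[(.105,.075),(-.105,.075),(-.105,-.075),(.105,-.075)],(0,0,255)),(.104,[(.007,.075),(-.007,.075),(-.007,-.075),(.007,-.075)],(0,200,0)),(.005,[(.1,.07),(-.1,.07),(-.1,-.07),(.1,-.07)],(255,0,0))):
        cv2.polylines(c,[np.array([P(*a,z) for a in q])],True,col,1)
    return c
a=np.radians(-22.7)
A=draw('top',.4775,.2045,a,180,215,100,130);B=draw('side',.4775,.2045,a,250,270,100,130)
cv2.imwrite('pics/c_fit.png',np.hstack([A,B]))
for n,z in(('top',.005),('side',.005)):
  for uv in ([(241.5,245.2),(215.3,280.1),(258.7,250)] if n=='top' else [(286.1,323.6),(320.2,356.5),(301.3,306.9)]):
    p=ray(n,uv,z)[:2]-[.4775,.2045]; print(np.array([[np.cos(a),np.sin(a)],[-np.sin(a),np.cos(a)]])@p)
E
```

```text
[0.07672249 0.02518301]
[-0.02910022  0.05056739]
[ 0.08182133 -0.02010225]
[0.08158183 0.02921996]
[-0.02718714  0.05013469]
[ 0.08211989 -0.02630956]
```

View pics/c_fit.png

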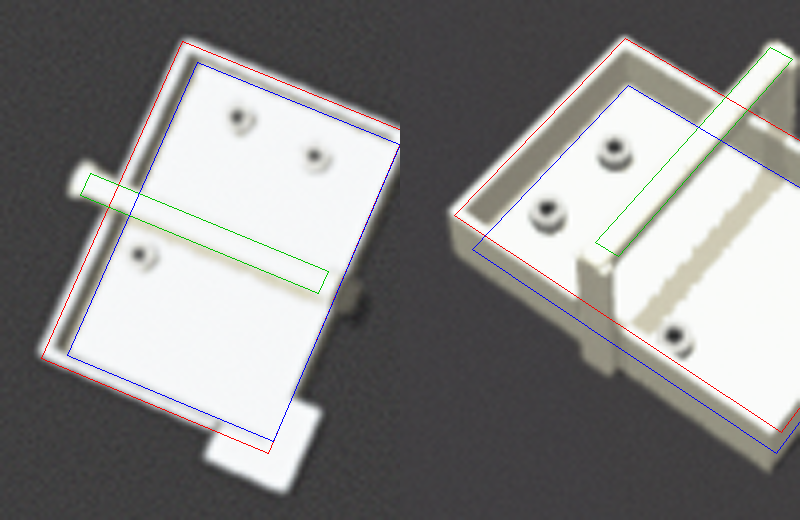

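```bash
python3 -m creep '[[-0.97,-0.755,0,0.6,0],[-0.97,-0.755,0,0.6,0],[-0.97,-0.755,0,0,0],[-0.97,-0.755,0,0,0],[-0.97,-0.755,0,0,0],[-0.97,-0.755,0,0,0],[-0.97,-0.755,0,0,0],[-0.97,-0.755,0,0,0],[-0.97,-0.755,0,0,0],[-0.97,-0.755,0,0,0],[-0.97,-0.755,0,0,0],[-0.97,-0.755,0,0,0]]'
```

```text
time: 2.45
tool_pos: [0.3153, 0.2086, 0.2389]
orientation: [0.001, 0.197, 0.98, 0.001]
wrist_force: [0.5, 0.3, -0.6]
opening: 0.044
```

```bash
python3 -m creep '[[-0.97,-0.77,0.3,0,0],[-0.97,-0.77,0.3,0,0],[-0.97,-0.77,0.3,0,0],[-0.97,-0.77,0.3,0,0],[-0.97,-0.77,0.3,0,0],[-0.97,-0.77,0.3,0,0],[-0.97,-0.77,0.3,0,0],[-0.97,-0.77,0.3,0,0],[-0.97,-0.77,0.3,0,0],[-0.97,-0.77,0.3,0,0],[-0.97,-0.77,0.3,0,0],[-0.5,-0.4,0,0,0]]'
python3 - <<'E'
from h import *
import cv2
im=vision.snapshot('wrist'); cv2.imwrite('pics/d.png',im)
for a in vision.pinpoint('wrist','stray'): print(a, ray('wrist',a['uv'],.012))
s=bot.get_state(); print(s['tool_pos'],s['orientation'],s['joint_pos'])
E
```

```text
time: 3.65
tool_pos: [0.4946, -0.1197, 0.1557]
orientation: [0.005, 0.198, 0.98, 0.002]
wrist_force: [-0.2, 1.4, 0.8]
opening: 0.0439
{'uv': [261.3, 290.8], 'p': 0.73} [ 0.52829855 -0.1931398   0.012     ]
[ 0.49471423 -0.11923449  0.15637851] [0.00552689 0.19848042 0.98008662 0.00227852] [-0.47323322  0.38455294  1.55160908  0.0079224   1.19602846 -1.6472732 ]
```

View pics/d.png

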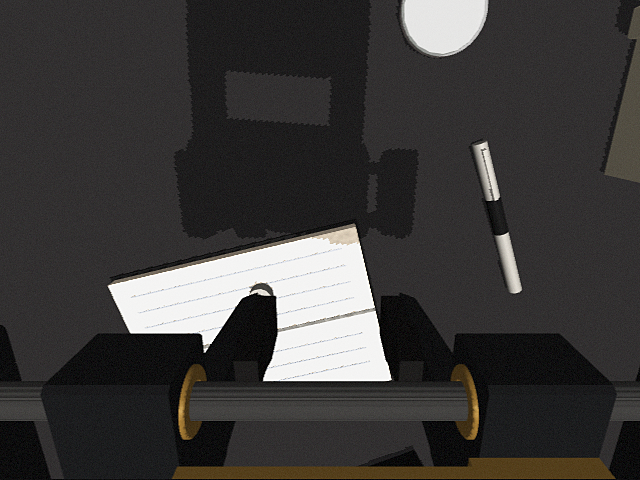

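```bash
python3 -m creep '[[-0.85,-0.7,0.7,0,0.4],[-0.85,-0.7,0.7,0,0.4],[-0.8,-0.7,0.7,0,0.4],[0,0,0.7,0,0.4],[0,0,0,0,0.4]]'
python3 - <<'E'
from h import *
import cv2
im=vision.snapshot('wrist'); cv2.imwrite('pics/e.png',im)
for a in vision.pinpoint('wrist','stray'): print(a, ray('wrist',a['uv'],.012))
s=bot.get_state(); print(s['tool_pos'],s['orientation'])
vision.snapshot('top')
for a in vision.pinpoint('top','stray'): print(a, ray('top',a['uv'],.012))
E
```

```text
time: 4.25
tool_pos: [0.5332, -0.1882, 0.0881]
orientation: [0.007, 0.196, 0.981, 0.003]
wrist_force: [0.2, 0.9, 0.1]
opening: 0.0616
{'uv': [315.9, 248.1], 'p': 0.92} [ 0.53006247 -0.19465085  0.012     ]
{'uv': [638.3, 149.8], 'p': 0.48} [ 0.54628976 -0.00118389  0.012     ]
[ 0.53423993 -0.18861936  0.09032807] [0.00890638 0.19608581 0.98054472 0.00175746]
```

View pics/e.png

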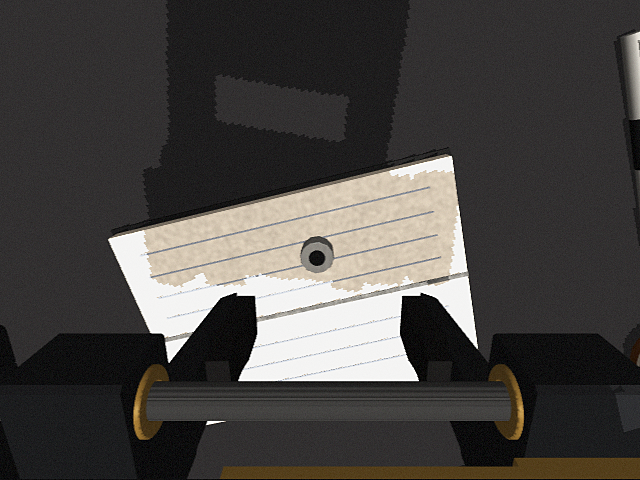

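```bash
cat >> h.py <<'E'
def rel(p):
    s=bot.get_state(); M=Rq(s['orientation']).as_matrix(); d=M.T@(np.asarray(p)-s['tool_pos']); print('tcp',s['tool_pos'].round(4),'z',M[:,2].round(4),'yang',np.degrees(np.arctan2(M[1,1],M[0,1])).round(2),'units',(d/.025).round(2),'t',s['time'],'F',s['wrist_force'].round(1),'op',s['opening'].round(4)); return d
E
python3 - <<'E'
from h import *
p=ray('wrist',(316.5,257.5),.024); print(p); p2=ray('wrist',(315.9,248.1),.012)
rel([p[0],p[1],.015]); rel([p2[0],p2[1],.015])
E
```

```text
[ 0.53224431 -0.1951509   0.024     ]Traceback (most recent call last):
  File "<stdin>", line 3, in <module>
  File "h.py", line 23, in rel
    s=bot.get_state(); M=Rq(s['orientation']).as_matrix(); d=M.T@(np.asarray(p)-s['tool_pos']); print('tcp',s['tool_pos'].round(4),'z',M[:,2].round(4),'yang',np.degrees(np.arctan2(M[1,1],M[0,1])).round(2),'units',(d/.025).round(2),'t',s['time'],'F',s['wrist_force'].round(1),'op',s['opening'].round(4)); return d
                                                                                                                                                                                                                                                                                        ^^^^^^^^^^^^^^^^^^
AttributeError: 'float' object has no attribute 'round'
```

```bash
sed -i "s/s\['opening'\].round(4)/round(s['opening'],4)/" h.py
python3 - <<'E'
from h import *
p=ray('wrist',(316.5,257.5),.024); print(p); p2=ray('wrist',(315.9,248.1),.012)
rel([p[0],p[1],.015]); rel([p2[0],p2[1],.015])
E
```

```text
[ 0.53224431 -0.1951509   0.024     ]
tcp [ 0.5345 -0.189   0.0909] z [ 1.950e-02 -9.000e-04 -9.998e-01] yang 67.39 units [ 0.04 -0.28  3.03] t 4.45 F [ 0.6 -0.8  0.7] op 0.0616
tcp [ 0.5345 -0.189   0.0909] z [ 1.950e-02 -9.000e-04 -9.998e-01] yang 67.39 units [ 0.1  -0.31  3.03] t 4.45 F [ 0.6 -0.8  0.7] op 0.0616
```

```bash
python3 -m creep '[[0.07,-0.3,0.9,0,0.2],[0,0,0.9,0,0.1],[0,0,0.8,0,0.0],[0,0,0.35,0,0.0],[0,0,0,0,-0.2]]' 10
python3 - <<'E'
from h import *
import cv2
rel([.532,-.195,.015])
cv2.imwrite('pics/f.png',vision.snapshot('wrist'))
E
```

```text
time: 4.95
tool_pos: [0.5337, -0.1943, 0.0215]
orientation: [0.015, 0.195, 0.981, -0.0]
wrist_force: [-0.6, 0.0, -0.0]
opening: 0.0381
tcp [ 0.5337 -0.1943  0.0215] z [ 0.0288 -0.0066 -0.9996] yang 67.56 units [ 0.06 -0.05  0.26] t 4.95 F [-0.6  0.  -0. ] op 0.0381
```

View pics/f.png

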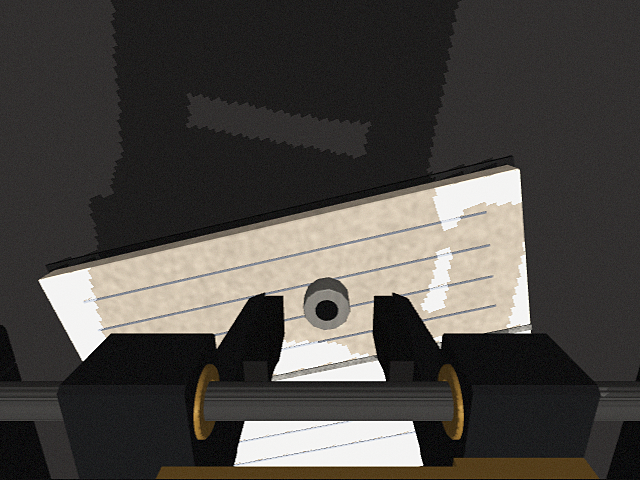

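```bash
python3 -m creep '[[0.05,-0.05,0.26,0,0.0],[0,0,0,0,-0.8],[0,0,0,0,-0.8],[0,0,0,0,-0.8],[0,0,0,0,-0.8]]' 12
python3 - <<'E'
from h import *
rel([.532,-.195,.015])
E
```

```text
time: 5.5
tool_pos: [0.5337, -0.1958, 0.0184]
orientation: [0.018, 0.194, 0.981, -0.002]
wrist_force: [0.1, 0.5, -0.8]
opening: 0.0192
tcp [ 0.5337 -0.1958  0.0184] z [ 0.0342 -0.0099 -0.9994] yang 67.59 units [0.08 0.   0.13] t 5.5 F [ 0.1  0.5 -0.8] op 0.0192
```

```bash
python3 -m creep '[[0,0,-0.8,0,-0.8],[0,0,-1,0,-0.8],[0,0,-1,0,-0.8],[0.85,0.96,-1,0,-0.8],[0.85,0.96,-1,0,-0.8],[0.85,0.96,-1,0,-0.8],[0.85,0.96,-1,0,-0.8],[0.85,0.96,0,0,-0.8],[0.85,0.96,0,0,-0.8],[0.85,0.96,0,0,-0.8],[0.85,0.96,0,0,-0.8],[0.85,0.96,0,0,-0.8]]' 12
python3 - <<'E'
from h import *
rel([.3994,.1992,.19])
E
```

```text
time: 6.7
tool_pos: [0.431, 0.0851, 0.1909]
orientation: [0.021, 0.198, 0.98, -0.001]
wrist_force: [-0.6, 0.1, 0.1]
opening: 0.0192
tcp [0.431  0.0851 0.1909] z [ 0.0399 -0.0103 -0.9992] yang 67.2 units [ 2.94  3.72 -0.06] t 6.7 F [-0.6  0.1  0.1] op 0.0192
```

```bash
python3 -m creep '[[0.75,0.95,0,0,-0.8],[0.75,0.95,0,0,-0.8],[0.75,0.95,0,0,-0.8],[0.6,0.8,0,0,-0.8],[0,0,0,0,-0.8]]' 12
python3 - <<'E'
from h import *
import cv2
rel([.3994,.1992,.022])
cv2.imwrite('pics/g.png',vision.snapshot('wrist'))
cv2.imwrite('pics/g2.png',vision.snapshot('top'))
for l in ('tray','lip_corner'): print(l,vision.pinpoint('wrist',l)[:2])
print([ray('wrist',a['uv'],.005) for a in vision.pinpoint('wrist','lip_corner')])
E
```

```text
time: 7.2
tool_pos: [0.3971, 0.2036, 0.1896]
orientation: [0.021, 0.196, 0.98, -0.001]
wrist_force: [-0.2, -1.0, 0.5]
opening: 0.0192
tcp [0.3971 0.2036 0.1896] z [ 0.0416 -0.0094 -0.9991] yang 67.4 units [ 0.13 -0.18  6.7 ] t 7.2 F [-0.2 -1.   0.5] op 0.0192
tray [{'uv': [359.9, 275.8], 'p': 0.91}]
lip_corner [{'uv': [283.0, 175.2], 'p': 0.67}, {'uv': [415.8, 254.7], 'p': 0.28}]
[array([0.36137213, 0.17563749, 0.005     ]), array([0.47607219, 0.2571416 , 0.005     ]), array([ 0.56073062, -0.21449472,  0.005     ])]
```

View pics/g.png

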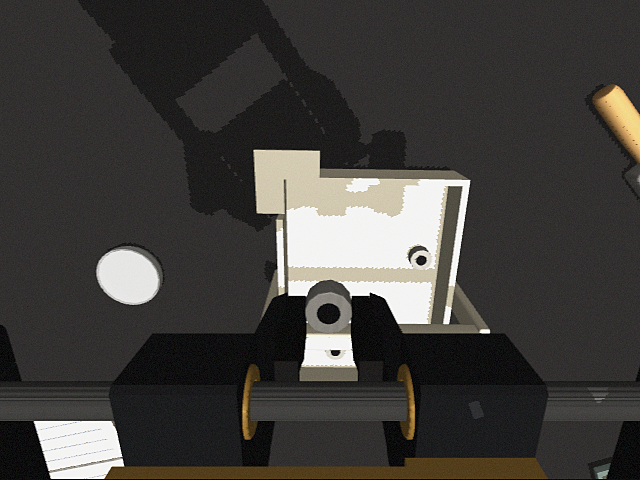

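View pics/g2.png

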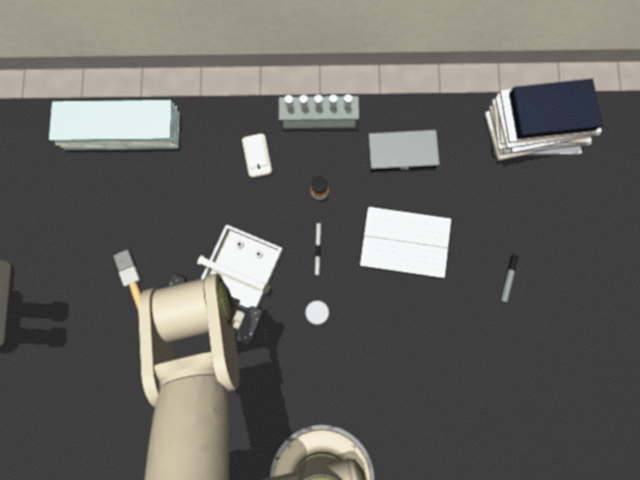

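```bash
python3 -m creep '[[0.13,-0.18,0.9,0,-0.8],[0,0,0.9,0,-0.8],[0,0,0.9,0,-0.8],[0,0,0.9,0,-0.8],[0,0,0.9,0,-0.8],[0,0,0.9,0,-0.8],[0,0,0.8,0,-0.8]]' 12
python3 - <<'E'
from h import *
rel([.3994,.1992,.0145])
E
```

```text
time: 8.15
tool_pos: [0.4057, 0.1905, 0.0323]
orientation: [0.026, 0.203, 0.979, 0.001]
wrist_force: [-0.4, -0.4, -0.6]
opening: 0.0185
tcp [0.4057 0.1905 0.0323] z [ 0.0512 -0.0094 -0.9986] yang 66.53 units [0.41 0.21 0.69] t 8.15 F [-0.4 -0.4 -0.6] op 0.0185
```

```bash
python3 -m creep '[[0.4,0.2,0.4,-0.1,-0.8],[0,0,0.3,0,-0.8],[0,0,0,0,-0.8],[0,0,0,0,-0.35],[0,0,0,0,-0.35],[0,0,-0.1,0,-0.3]]' 12
python3 - <<'E'
from h import *
import cv2
rel([.3994,.1992,.0145])
cv2.imwrite('pics/i.png',vision.snapshot('wrist'))
E
```

```text
time: 8.75
tool_pos: [0.4017, 0.1955, 0.0154]
orientation: [0.026, 0.2, 0.979, 0.0]
wrist_force: [0.4, 0.8, -0.2]
opening: 0.0308
tcp [0.4017 0.1955 0.0154] z [ 0.0506 -0.01   -0.9987] yang 66.95 units [0.15 0.1  0.03] t 8.75 F [ 0.4  0.8 -0.2] op 0.0308
```

View pics/i.png

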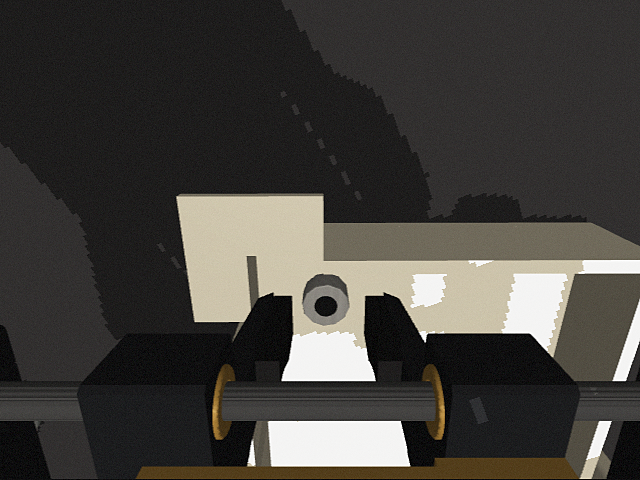

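```bash
python3 -m creep '[[0,0,-0.9,0,-0.3],[0,0,-1,0,-0.3],[0,0,-1,0,-0.3],[0,0,-1,0,-0.3],[0,0,-1,0,-0.3],[0,0,-1,0,-0.3]]' 12
python3 - <<'E'
from h import *
rel([.491,.2368,.17])
print(bot.get_state()['joint_pos'].round(3))
import cv2
cv2.imwrite('pics/j.png',vision.snapshot('wrist'))
a=np.radians(-22.7)
for l in ('stray','bush1'):
  for r in vision.pinpoint('wrist',l):
    p=ray('wrist',r['uv'],.005); q=p[:2]-[.4775,.2045]
    print(l,round(r['p'],2),p.round(3),(np.array([[np.cos(a),np.sin(a)],[-np.sin(a),np.cos(a)]])@q).round(3))
E
```

```text
time: 9.4
tool_pos: [0.3926, 0.1963, 0.1689]
orientation: [0.025, 0.2, 0.98, -0.001]
wrist_force: [0.0, 0.2, -0.5]
opening: 0.0305
tcp [0.3926 0.1963 0.1689] z [ 0.0483 -0.011  -0.9988] yang 66.95 units [-2.98  3.03  0.13] t 9.4 F [ 0.   0.2 -0.5] op 0.0305
[ 0.205  0.246  1.728 -0.023  1.123 -0.954]
stray 0.82 [0.395 0.197 0.005] [-0.073 -0.039]
bush1 0.85 [0.476 0.261 0.005] [-0.023  0.051]
bush1 0.45 [0.388 0.011 0.005] [-0.008 -0.213]
bush1 0.3 [0.477 0.204 0.005] [-0.001 -0.   ]
```

View pics/j.png

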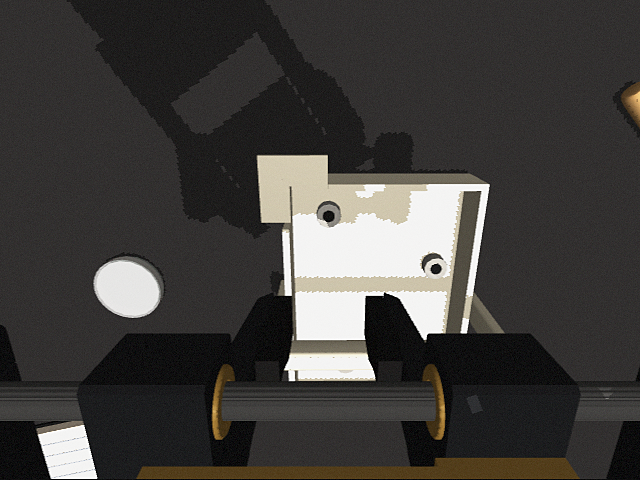

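```bash
python3 -m creep '[[0,0,0,0.95,0.1],[0,0,0,0.95,0.1],[0,0,0,0.95,0.1],[0,0,0,0.95,0.1],[0,0,0,0.95,0.1],[0,0,0,0.95,0.1],[0,0,0,0.95,0.1],[0,0,0,0.95,0.1],[0,0,0,0.95,0.1],[0,0,0,0.95,0.1],[0,0,0,0.95,0.1],[0,0,0,0.75,0.1]]' 12
python3 - <<'E'
from h import *
rel([.491,.2368,.14])
print(bot.get_state()['joint_pos'].round(3))
E
```

```text
time: 10.75
tool_pos: [0.3868, 0.1942, 0.1562]
orientation: [0.014, 0.849, 0.528, 0.008]
wrist_force: [-0.0, 0.3, 0.8]
opening: 0.0483
tcp [0.3868 0.1942 0.1562] z [ 0.0284 -0.0158 -0.9995] yang -26.32 units [3.37 2.96 0.74] t 10.75 F [-0.   0.3  0.8] op 0.0483
[ 0.203  0.261  1.751 -0.024  1.105  0.673]
```

```bash
python3 -m creep '[[0.8,0.72,-0.1,-0.25,0.1],[0.9,0.75,-0.1,-0.2,0.1],[0.9,0.75,0,0,0.1],[0.8,0.75,0,0,0.1],[0,0,0,0,0.1]]' 12
python3 - <<'E'
from h import *
rel([.491,.2368,.078])
import cv2
cv2.imwrite('pics/k.png',vision.snapshot('wrist'))
for r in vision.pinpoint('wrist','handle'): print(r, ray('wrist',r['uv'],.095))
cv2.imwrite('pics/k2.png',vision.snapshot('side'))
E
```

```text
time: 11.25
tool_pos: [0.4895, 0.2421, 0.1567]
orientation: [0.013, 0.833, 0.553, 0.002]
wrist_force: [0.0, -0.2, -1.0]
opening: 0.0482
tcp [0.4895 0.2421 0.1567] z [ 0.0175 -0.0189 -0.9997] yang -22.81 units [-0.14  0.06  3.15] t 11.25 F [ 0.  -0.2 -1. ] op 0.0482
{'uv': [335.0, 315.3], 'p': 0.8} [0.47763025 0.20581461 0.095     ]
```

View pics/k.png

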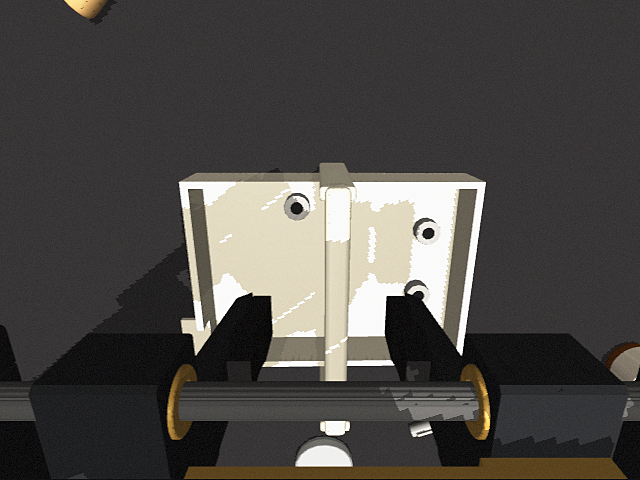

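View pics/k2.png

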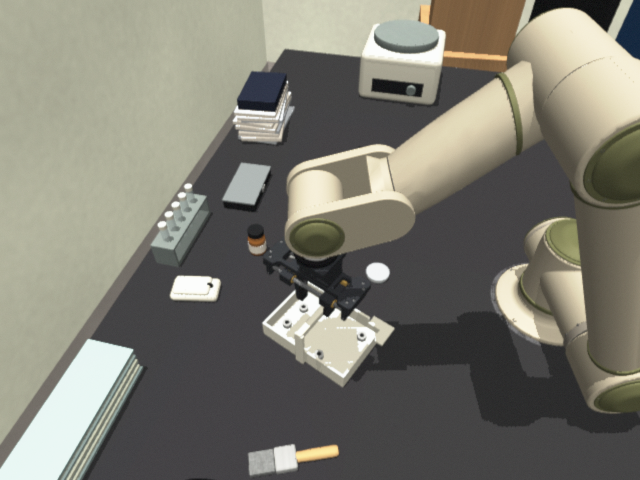

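```bash
python3 -m creep '[[-0.1,0.06,0.8,0,0.1],[0,0,0.8,0,0.1],[0,0,0.8,0,0.1],[0,0,0.55,0,0.1],[0,0,0,0,-0.9],[0,0,0,0,-0.9],[0,0,0,0,-0.9],[0,0,0,0,-0.9]]' 40
python3 - <<'E'
from h import *
rel([.491,.2368,.078])
E
```

```text
time: 12.2
tool_pos: [0.4827, 0.2344, 0.0836]
orientation: [0.013, 0.833, 0.553, 0.001]
wrist_force: [1.2, -0.9, -0.6]
opening: 0.0182
tcp [0.4827 0.2344 0.0836] z [ 0.0162 -0.0197 -0.9997] yang -22.83 units [0.22 0.26 0.23] t 12.2 F [ 1.2 -0.9 -0.6] op 0.0182
```

```bash
python3 -m creep '[[0,0,0,0,-0.9],[0,0,0,0,-0.9],[0,0,0,0,-0.9]]' 40
python3 - <<'E'
from h import *
rel([.491,.2368,.078]);print(bot.get_state()['joint_pos'].round(3))
E
```

```text
time: 12.5
tool_pos: [0.4824, 0.2345, 0.0843]
orientation: [0.012, 0.833, 0.553, 0.001]
wrist_force: [0.7, 0.2, -2.1]
opening: 0.0136
tcp [0.4824 0.2345 0.0843] z [ 0.0162 -0.0192 -0.9997] yang -22.84 units [0.22 0.27 0.26] t 12.5 F [ 0.7  0.2 -2.1] op 0.0136
[ 0.242  0.52   1.564 -0.026  1.047  0.654]
```

```bash
python3 -m creep '[[0,0,-0.5,0,-0.9],[0,0,-0.8,0,-0.9],[0,0,-0.9,0,-0.9],[0,0,-0.9,0,-0.9],[0,0,-0.9,0,-0.9],[0,0,-0.9,0,-0.9],[0,0,-0.9,0,-0.9]]' 40
python3 - <<'E'
from h import *
rel([.491,.2368,.2]);print(bot.get_state()['joint_pos'].round(3))
import cv2
cv2.imwrite('pics/l.png',vision.snapshot('wrist'))
cv2.imwrite('pics/l2.png',vision.snapshot('side'))
E
```

```text
time: 13.2
tool_pos: [0.4768, 0.2369, 0.2286]
orientation: [0.009, 0.833, 0.553, -0.006]
wrist_force: [0.7, 0.5, -4.0]
opening: 0.0136
tcp [0.4768 0.2369 0.2286] z [ 8.000e-04 -2.220e-02 -9.998e-01] yang -22.82 units [0.24 0.51 1.15] t 13.2 F [ 0.7  0.5 -4. ] op 0.0136
[ 0.249  0.362  1.358 -0.022  1.427  0.651]
```

View pics/l.png

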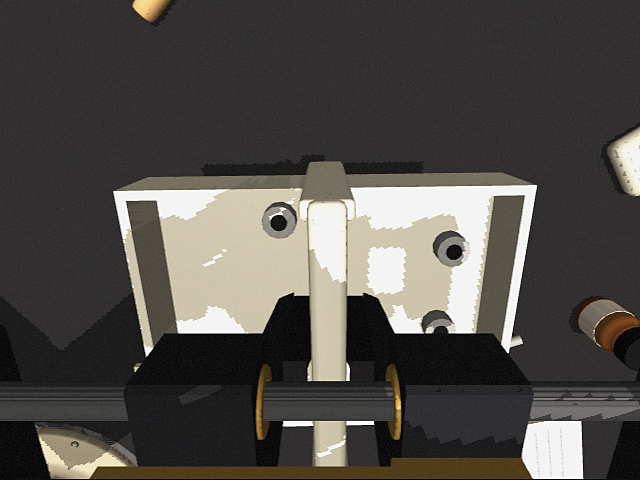

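View pics/l2.png

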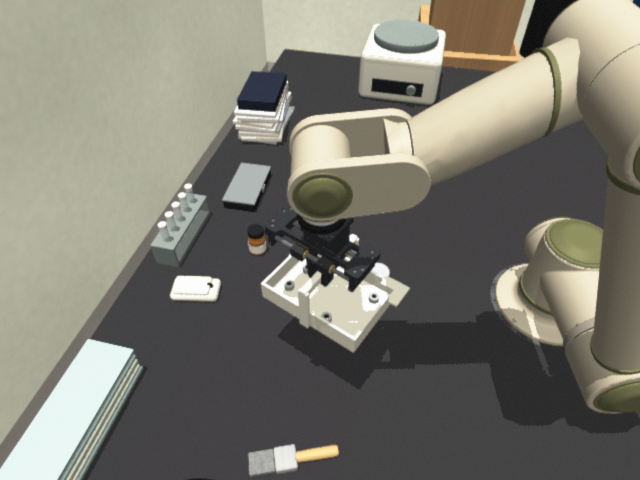

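```bash
python3 -m creep '[[0.5,0.4,-0.1,0,-0.9],[0.9,0.78,-0.1,0,-0.9],[0.9,0.78,-0.1,0,-0.9],[0.9,0.78,-0.1,0,-0.9],[0.9,0.78,-0.1,0,-0.9],[0.9,0.78,-0.1,0,-0.9],[0.9,0.78,-0.1,0,-0.9]]' 40
python3 - <<'E'
from h import *
rel([.491,.2368,.2]);print(bot.get_state()['joint_pos'].round(3))
E
```

```text
time: 14.0
tool_pos: [0.6531, 0.326, 0.2336]
orientation: [0.008, 0.833, 0.553, -0.011]
wrist_force: [-0.3, -0.4, -3.3]
opening: 0.0138
tcp [0.6531 0.326  0.2336] z [-0.0104 -0.0254 -0.9996] yang -22.82 units [-5.76 -4.59  1.5 ] t 14.0 F [-0.3 -0.4 -3.3] op 0.0138
[ 0.309  0.741  0.662 -0.021  1.757  0.703]
```

```bash
python3 -m creep '[[0.9,0.78,0,0,-0.9],[0.9,0.78,0,0,-0.9],[0.9,0.78,0,0,-0.9],[0.9,0.78,0,0,-0.9],[0.9,0.78,0,0,-0.9]]' 40
python3 - <<'E'
from h import *
rel([.491,.2368,.2]);print(bot.get_state()['joint_pos'].round(3))
E
```

```text
time: 14.5
tool_pos: [0.7393, 0.3682, 0.1883]
orientation: [0.007, 0.833, 0.554, -0.003]
wrist_force: [-0.1, -0.0, -3.4]
opening: 0.0139
tcp [0.7393 0.3682 0.1883] z [ 0.0029 -0.015  -0.9999] yang -22.77 units [-8.7  -7.12 -0.42] t 14.5 F [-0.1 -0.  -3.4] op 0.0139
[ 0.324  1.005  0.224 -0.016  1.915  0.716]
```

```bash
python3 -m creep '[[0.9,0.78,-1,0,-0.9],[0.9,0.78,-1,0,-0.9],[0.9,0.78,-1,0,-0.9],[0.9,0.78,-1,0,-0.9]]' 40
python3 - <<'E'
from h import *
rel([.491,.2368,.2]);print(bot.get_state()['joint_pos'].round(3))
E
```

```text
time: 14.9
tool_pos: [0.738, 0.3679, 0.2447]
orientation: [0.013, 0.832, 0.553, 0.039]
wrist_force: [0.3, -0.0, -3.8]
opening: 0.0135
tcp [0.738  0.3679 0.2447] z [ 0.0795  0.0228 -0.9966] yang -22.85 units [-8.73 -7.17  0.88] t 14.9 F [ 0.3 -0.  -3.8] op 0.0135
[ 0.321  0.938  0.221 -0.004  1.9    0.716]
```

```bash
python3 -m creep '[[0.9,0.78,-1,0,-0.9],[0.9,0.78,-1,0,-0.9],[0.9,0.78,-1,0,-0.9],[0.9,0.78,-1,0,-0.9],[0.9,0.78,-1,0,-0.9],[0.9,0.78,-1,0,-0.9],[0.9,0.78,-1,0,-0.9],[0.9,0.78,-1,0,-0.9]]' 50
python3 - <<'E'
from h import *
rel([.491,.2368,.2]);print(bot.get_state()['joint_pos'].round(3))
import cv2
cv2.imwrite('pics/m2.png',vision.snapshot('side'))
E
```

```text
time: 15.7
tool_pos: [0.7179, 0.3599, 0.3715]
orientation: [0.024, 0.825, 0.55, 0.128]
wrist_force: [0.4, 1.1, -4.5]
opening: 0.0137
tcp [0.7179 0.3599 0.3715] z [ 0.2375  0.1    -0.9662] yang -23.66 units [-9.06 -7.47  3.98] t 15.7 F [ 0.4  1.1 -4.5] op 0.0137
[0.311 0.781 0.222 0.024 1.878 0.717]
```

View pics/m2.png

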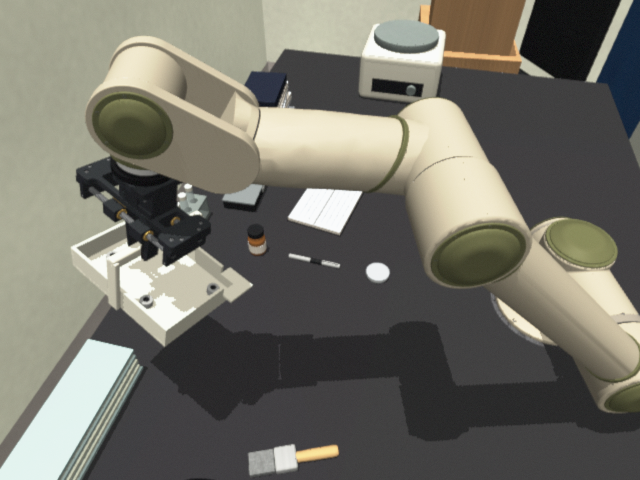

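```bash
python3 -m creep '[[0.9,0.78,-1,0,-0.9],[0.9,0.78,-1,0,-0.9],[0.9,0.78,-1,0,-0.9],[0.9,0.78,-1,0,-0.9],[0.9,0.78,-1,0,-0.9],[0.9,0.78,-1,0,-0.9],[0.9,0.78,-1,0,-0.9],[0.9,0.78,-1,0,-0.9]]' 60
python3 - <<'E'
from h import *
rel([.491,.2368,.2]);print(bot.get_state()['joint_pos'].round(3))
import cv2
cv2.imwrite('pics/n.png',vision.snapshot('wrist'))
cv2.imwrite('pics/n2.png',vision.snapshot('side'))
E
```

```text
time: 16.55
tool_pos: [0.6788, 0.3425, 0.4938]
orientation: [0.035, 0.813, 0.542, 0.211]
wrist_force: [0.3, 0.5, -4.2]
opening: 0.0134
tcp [0.6788 0.3425 0.4938] z [ 0.3814  0.1719 -0.9083] yang -25.34 units [-9.8  -8.13  7.08] t 16.55 F [ 0.3  0.5 -4.2] op 0.0134
[0.294 0.625 0.222 0.056 1.866 0.717]
```

View pics/n2.png

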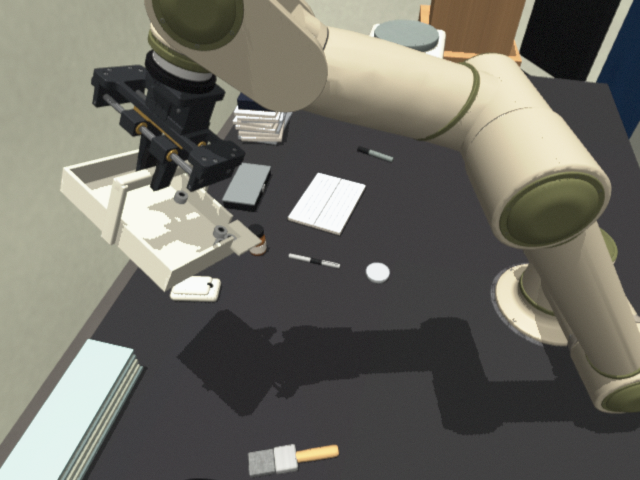

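View pics/n.png

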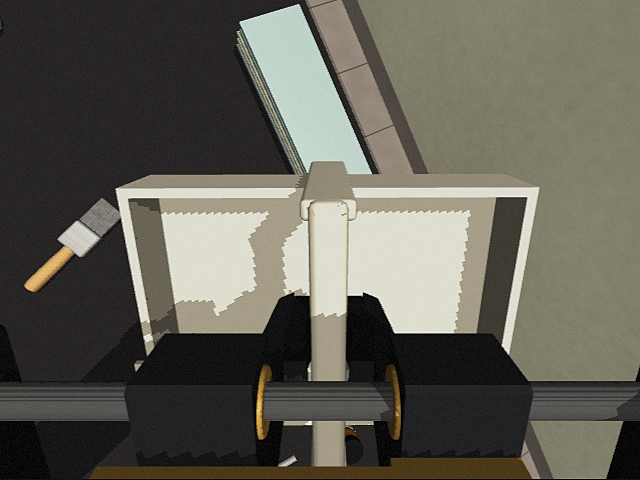

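```bash
python3 -m creep '[[0.9,0.78,-1,0,-0.9],[0.9,0.78,-1,0,-0.9],[0.9,0.78,-1,0,-0.9],[0.9,0.78,-1,0,-0.9],[0.9,0.78,-1,0,-0.9],[0.9,0.78,-1,0,-0.9],[0,0,0,0,-0.9],[0,0,0,0,-0.9],[0,0,0,0,-0.9],[0,0,0,0,-0.9]]' 60
python3 - <<'E'
from h import *
rel([.491,.2368,.2]);print(bot.get_state()['joint_pos'].round(3))
import cv2
im=vision.snapshot('side');cv2.imwrite('pics/o2.png',cv2.resize(im[0:300,30:330],None,fx=2,fy=2))
cv2.imwrite('pics/o.png',vision.snapshot('top'))
E
```

```text
time: 17.65
tool_pos: [0.6365, 0.3232, 0.5824]
orientation: [0.043, 0.799, 0.534, 0.273]
wrist_force: [-0.2, -0.0, -5.2]
opening: 0.0136
tcp [0.6365 0.3232 0.5824] z [ 0.4817  0.2221 -0.8477] yang -27.2 units [-10.63  -8.86   9.4 ] t 17.65 F [-0.2 -0.  -5.2] op 0.0136
[0.275 0.504 0.222 0.087 1.861 0.717]
```

View pics/o2.png

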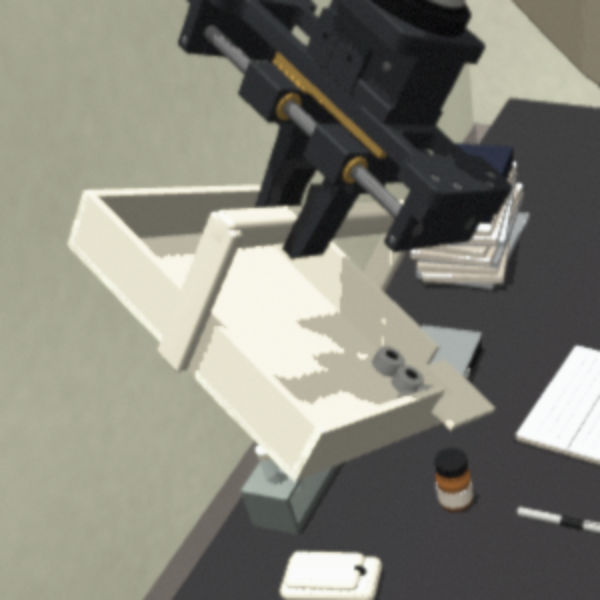

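View pics/o.png

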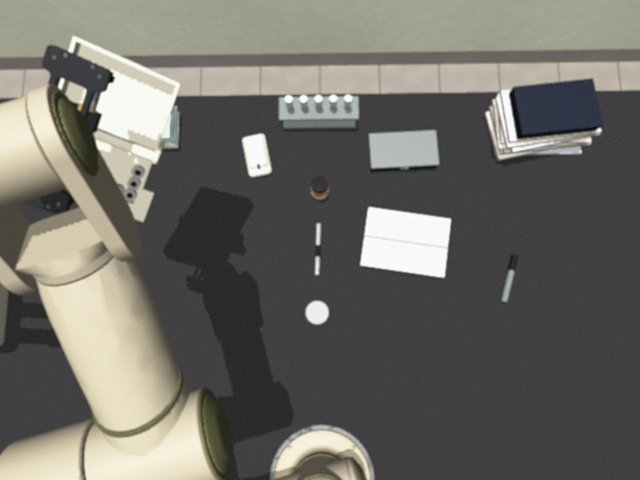

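```bash
python3 - <<'E'
from h import *
import cv2
im=cv2.imread('pics/o.png');cv2.imwrite('pics/o3.png',cv2.resize(im[130:240,80:190],None,fx=5,fy=5,interpolation=cv2.INTER_CUBIC))
# tray pose from tool: bar point 10mm behind tcp... grip
s=bot.get_state(); M=Rq(s['orientation']).as_matrix()
tx,ty,tz=M[:,1],M[:,0],-M[:,2]
bar=s['tool_pos']+tz*.0107   # bar centre height rel tcp .095-.0843
O=bar-ty*.0297-tz*.095
lip=O-.1*tx-.07*ty+.005*tz
print('tray',O.round(3),'lip',lip.round(3),'tilt',np.degrees(np.arccos(tz[2])))
for n in ('top','side'):
    print(n,'lip expect',proj(n,lip).round(1),'seen',[(np.round(a['uv'],1),round(a['p'],2)) for a in vision.pinpoint(n,'lip_corner')])
    K,T=camT(n)
    for l in ('stray','bush1','bush2','bush3'):
      for a in vision.pinpoint(n,l):
        d=np.array([(a['uv'][0]-K[0,2])/K[0,0],-(a['uv'][1]-K[1,2])/K[1,1],-1.]);d=T[:3,:3]@d;o=T[:3,3]
        q=O+.005*tz; p=o+d*((q-o)@tz)/(d@tz); r=p-O; print(l,round(a['p'],2),np.round(a['uv'],1),'tray xy',(r@tx).round(3),(r@ty).round(3),'dist',np.linalg.norm(p-lip).round(3))
E
```

```text
tray [0.669 0.316 0.499] lip [0.564 0.296 0.44 ] tilt 32.02836197694083
top lip expect [135.8 200.5] seen [(array([134.3, 202.9]), 0.95)]
stray 0.56 [131.  192.6] tray xy -0.09 -0.059 dist 0.015
bush1 0.69 [136.  181.1] tray xy -0.069 -0.06 dist 0.033
bush1 0.66 [137.8 171. ] tray xy -0.052 -0.058 dist 0.049
bush1 0.58 [102.8 133.1] tray xy -0.015 0.008 dist 0.115
bush1 0.51 [121.3 188.2] tray xy -0.089 -0.043 dist 0.029
bush1 0.48 [108.5 123.7] tray xy 0.002 0.004 dist 0.126
bush2 0.69 [136.  181.1] tray xy -0.069 -0.06 dist 0.033
bush2 0.66 [137.8 171. ] tray xy -0.052 -0.058 dist 0.049
bush2 0.58 [102.8 133.1] tray xy -0.015 0.008 dist 0.115
bush2 0.51 [121.3 188.2] tray xy -0.089 -0.043 dist 0.029
bush2 0.48 [108.5 123.7] tray xy 0.002 0.004 dist 0.126
bush3 0.69 [136.  181.1] tray xy -0.069 -0.06 dist 0.033
bush3 0.66 [137.8 171. ] tray xy -0.052 -0.058 dist 0.049
bush3 0.58 [102.8 133.1] tray xy -0.015 0.008 dist 0.115
bush3 0.51 [121.3 188.2] tray xy -0.089 -0.043 dist 0.029
bush3 0.48 [108.5 123.7] tray xy 0.002 0.004 dist 0.126
side lip expect [252. 205.] seen [(array([250.3
[... 230 characters left out ...]
6 -0.058 dist 0.036
bush1 0.48 [164.9 166.5] tray xy 0.0 0.006 dist 0.126
bush1 0.38 [193.4 112. ] tray xy 0.095 -0.137 dist 0.206
bush2 0.51 [223.6 181.2] tray xy -0.048 -0.062 dist 0.053
bush2 0.51 [233.6 207.7] tray xy -0.094 -0.036 dist 0.035
bush2 0.49 [230.2 190.6] tray xy -0.066 -0.058 dist 0.036
bush2 0.48 [164.9 166.5] tray xy 0.0 0.006 dist 0.126
bush2 0.38 [193.4 112. ] tray xy 0.095 -0.137 dist 0.206
bush3 0.51 [223.6 181.2] tray xy -0.048 -0.062 dist 0.053
bush3 0.51 [233.6 207.7] tray xy -0.094 -0.036 dist 0.035
bush3 0.49 [230.2 190.6] tray xy -0.066 -0.058 dist 0.036
bush3 0.48 [164.9 166.5] tray xy 0.0 0.006 dist 0.126
bush3 0.38 [193.4 112. ] tray xy 0.095 -0.137 dist 0.206
```

View pics/o3.png

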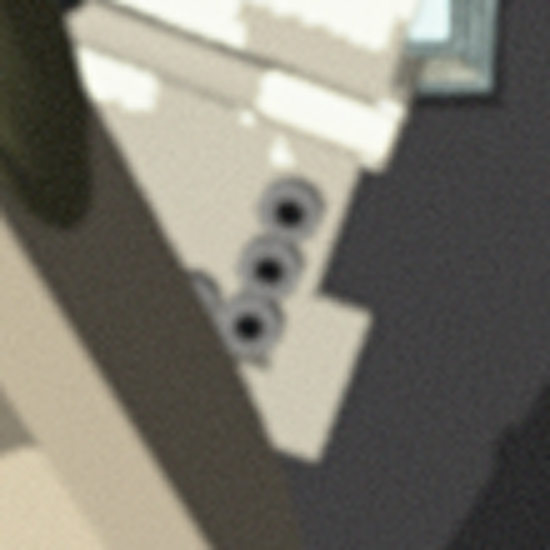

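```bash
python3 - <<'E'
from h import *
for i in range(4):
    vision.snapshot('side'); rel([0,0,0]); print(abs(bot.get_state()['qvel']).max().round(4))
for l in('pen','jar','dish','brush','marker'): print(l,[(ray('side',a['uv'],0)[:2].round(3),round(a['p'],2)) for a in vision.pinpoint('side',l)[:1]])
E
```

```text
tcp [0.636  0.3231 0.5832] z [ 0.4827  0.2224 -0.8471] yang -27.22 units [-27.59 -24.     4.61] t 18.3 F [ 0.3 -0.2 -4.2] op 0.0134
0.0015
tcp [0.6361 0.3231 0.5832] z [ 0.4827  0.2224 -0.8471] yang -27.22 units [-27.59 -24.     4.61] t 18.35 F [-0.3 -0.4 -3.7] op 0.0135
0.0015
tcp [0.636  0.3231 0.5832] z [ 0.4827  0.2224 -0.8471] yang -27.22 units [-27.59 -24.     4.61] t 18.4 F [ 0.2  1.  -4.3] op 0.0138
0.0013
tcp [0.636  0.3231 0.5832] z [ 0.4826  0.2223 -0.8471] yang -27.22 units [-27.59 -24.     4.61] t 18.45 F [-0.7  0.7 -3.9] op 0.0133
0.003
pen [(array([ 0.571, -0.219]), 0.72)]
jar [(array([ 0.697, -0.002]), 0.88)]
dish [(array([0.39 , 0.005]), 0.93)]
brush [(array([0.47 , 0.466]), 0.86)]
marker [(array([ 0.461, -0.469]), 0.61)]
```

```bash
python3 -c "
from cell import bot
print(bot.sign_off())"
```

```text
the job is handed in; nothing more can be done
None
```

I put the stray bush back in the tray while it stood flat on the desk. I then gripped the bridge handle about 30 mm off centre, lifted the tray and tilted it until all four bushes slid into the pouring corner. I handed the job in at about 18.5 s with the tray still held in the air.

The moves cannot turn the tool over directly. I tilted the tray by driving up and outward at the arm's reach limit, which tips the tool.

**Tray pose:** by the arm's own measurement, the tray was tilted 32°, with its inside pouring corner about 0.44 m above the desk. The arm was still, with joint speeds at or below 0.003 rad/s, and the grip was set to 60 N.

**Bushes:** the top and side cameras agree on all four, with origins 15 to 53 mm from the corner. The networks also reported a few low-confidence bushes near the handle, which I did not find in the pictures.

**Bystanders:** in the last check, jar, dish, brush and marker were found within about 12 mm of where they started, which is within the networks' error. The pen detection landed on the notebook, which I took as a false report. In the last pictures I viewed, about a second before hand-in, the pen lies at its starting pixels.

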